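# Open a mask cassette by its hidden latch

### The job

The mask cassette's tray is held shut by a latch tab hidden somewhere under the long slot in its top. Take the release rod from its stand, feel for the tab through the slot and press it down gently with the rod until the tray springs open, then put the rod back in its stand so that its handle sits down on the stand. Do not force the rod against the latch or the cassette, and leave the other things where they are.

Things in the scene. Friction and masses are not known exactly. Their poses are not given: they have to be found in the camera images.
- cassette: Grey box 140 (its x) x 120 (its y) x 64 mm high, fixed to the worktop; origin at the centre of its underside, z up; tray front faces its -x. A straight slot in the top, 60 mm long along its y, 9 mm wide along its x, leads into a closed channel of the same size with a rigid floor 34 mm below the top. More than 18 N from the rod on the cassette, channel included, damages it.
- slot (a point): Centre of the slot, level with the top face; axes as the cassette's. In the channel below stands the latch tab, 8 (x) x 12 mm (y), flat top 22 mm below this point (12 mm above the floor), nearly filling the channel's width. Its centre is unmeasured, anywhere from -14 to +14 mm along y; the last 10 mm at either end of the slot are always clear. It is rigid sideways.
- latch (a joint): Downward travel of the sprung tab, m: 0 at rest (up), 0.005 lets the tray go, 0.009 hard stop. It starts to move at 3 N, lets go at 5 to 6 N and meets the stop at about 7 N; it springs up when left. More than 18 N from the rod on it, from above or the side, damages it.
- tray (a joint): How far the tray stands out of the cassette's front (towards the cassette's -x), m: 0 shut, 0.040 sprung fully open (a spring drives it out by itself; it takes under a second).
- rod: The release rod, a loose tool of about 60 g, upright: a round steel rod 6 mm in diameter and 50 mm long below a square black handle 16 x 16 x 50 mm. Origin at the lower tip of the rod, z up along the rod to the handle, x and y square to the handle's flat sides.
- rod_grip (a point): Centre of the rod's square handle, 75 mm above the tip, where it is grasped.
- rod_tip (a point): The lower tip of the rod.
- stand: White block 60 x 60 x 52 mm high, fixed to the worktop; origin at the centre of its underside.
- stand_hole (a point): Centre of the mouth of the stand's round hole, in its top face. The hole is 10 mm wide, right through the block, with a 3 mm chamfer. The rod hangs in it with the handle's underside resting on the top face, so its tip is then 50 mm below this point.
- wafer_tub: Bystander: round cream screw-top tub, 68 mm wide, 46 high; origin at its underside.
- beaker: Bystander: clear beaker, 54 mm wide, 70 high; origin at its underside.
- vial: Bystander: small brown vial, 20 mm wide, 53 high; origin at its underside.
- slide_box: Bystander: box of cover slides, 80 x 32 x 36 mm; origin at its underside.
- dropper_bottle: Bystander: small brown bottle, 38 mm wide, 80 high; origin at its underside.
There are look-alikes about, which are no part of the job. There is more than one size of the rod; the one meant has the size given above.

How it is judged (in metres and radians):
On the way, in this order (a step that is already met when the one before it is completed fails the run):
1. the rod is drawn up out of its stand (z of rod_tip in the frame of stand above 0.056 m), for 0.1 s.
2. the rod presses the latch tab down by at least 3 mm (value of joint latch above 0.003 m and contact force between rod and latch above 0.5 N), for 0.03 s.
3. the tray springs open (value of joint tray above 0.03 m), for 0.1 s.
At the end, for the whole second after the job is handed in: The tray stands at least 30 mm out, the latch tab is up again (within 2 mm), and the rod is back in the stand: tip within 6 mm of the hole's axis, handle within 4 mm of resting on the stand, within 0.1 rad of upright, still and let go (value of joint tray above 0.03 m and value of joint latch below 0.002 m and horizontal distance between rod_tip and stand_hole below 0.006 m and z of rod_tip in the frame of stand below 0.006 m and angle between rod's own z axis and vertical below 0.1 rad and linear speed of rod below 0.02 m/s); the robot touches nothing.
It fails at once if the rod pushes the latch with more than 18 N (contact force between rod and latch above 18 N).
It fails at once if the rod pushes the cassette with more than 18 N (contact force between rod and cassette above 18 N).
It fails at once if a bystander (tub, beaker, vial, slide box or dropper bottle) is moved more than 20 mm (distance of any of wafer_tub, beaker, vial, slide_box, dropper_bottle from where it was at the start of the episode above 0.02 m).
It also fails if it takes over 72 s, if anything falls off the work surface, if the arm or the gripper's body presses on something with over 40 N, if the wrist force passes 120 N, or if a joint passes its speed limit or range.

### The arm

A 7-joint arm with a two-finger parallel gripper is mounted at the origin on a cart in front of the work surface, level with it; the furniture and walls round the work are solid. World frame = base frame: x ahead of the robot, y to its left, z up, the work surface at z = 0. Lengths are in m, angles in degrees, forces in N, time in s.
With the tool pointing down it reaches from about 0.4 to 0.85 m from the base axis. Payload 4.4 kg.
Tool frame: the origin (TCP) lies on the centre line of the jaws, within the pads' length; the fingertips stand 22 mm ahead of it and the grasp point (between the pads) lies 3 mm ahead of it; z points along the fingers, y is the direction in which the jaws open and shut (so a half turn about z gives the same grasp; the last joint's range is limited). The gripper opens to 94 mm and grips with 3 to 60 N. Pads are 16 mm wide; open, the fingers measure 119 mm over their backs; the gripper's body (75 mm by 177 mm) begins 78 mm behind the grasp point.
Start: joints at [72.663, 36.005, 2.206, 86.941, -1.547, 57.084, -1.146], TCP at [0.153, -0.632, 0.227] pointing down, gripper open.
Joint ranges: [-175.42, 175.42], [-21.48, 121.26], [-71.46, 75.88], [10.55, 141.38], [-63.04, 243.04], [13.31, 113.54], [-168.57, 168.57]. Speed limits (degrees/s): [147.25, 147.25, 180, 180, 180, 180, 180].

### API

Orientations are given as [roll, pitch, yaw] about the fixed x, y, z axes, in that order (R = Rz(yaw) Ry(pitch) Rx(roll)).
In Python, from station import bot gives the robot as it stands. The module is installed in compiled form; this text tells all that it offers.
- The arm moves only by the shell command python3 -m crank 'ROWS' [FORCE]. ROWS is a JSON object of lists of equal length, an entry for each row: "jaw": the opening, from -1 (shut) to 1 (fully open); "linear": the shift along the tool's x, y, z as a fraction of full scale, a list of three; "yaw": the turn about the tool's z as a fraction of full scale. A call has 1 to 5 rows; each row is the pose to reach, as a shift and turn from the pose commanded when the call began, along the tool's axes at that moment, turning the shorter way round; what a row does not reach only later rows make up. Full scale, the value 1, is 0.1 m for a shift and 180 degrees for a turn. A row lasts 1/12 s, in which the tool goes at most 41.7 mm and 7.16 degrees, less where a joint would pass 70% of its speed; a pose out of reach is approached as far as the arm can. A call with a number of a shift or a turn outside -1 to 1 is refused whole. A call with a gripper value outside its range is refused whole. The fingers move at their own pace and stop on an object; FORCE is the grip in N (left out, the last holds). Time passes only in rows, so rows that repeat a pose let the fingers close. It gives the time, the measured TCP pose, the force and the opening at its end, in the units of the state.
- bot.observe(): the state, without advancing time (a new reading comes with each control period).
- bot.camera(name): name is "side" or "top"; returns (picture, depth): 420x560x3 uint8, blue, green, red; 420x560 float32, m along the optical axis (not along the pixel's ray), 0 where there is no reading.
- bot.camera_params(name): a dict with "mtx" (3x3 intrinsics, pixels), "R" (3x3) and "t" (3): a world point X has camera coordinates R X + t. Camera axes: x right, y down, z forward; pixel columns grow to the right and rows downward; lengths in m; the calibration is good to about 2 mm. A picture is of the moment at which its call begins. camera_params takes no time and is no camera call.
- bot.finish_job(): hands the job in, once; it reports no verdict.
The state is a dict: "time_s": time; "qpos": joint angles; "dq": joint speeds; "tau": joint torques, N m; "tool_pos": TCP position; "eef_rot": TCP orientation; "wrist_force": force on the tool from outside, world axes, zero at the start; "ft_torque": the same for the moment, N m; "width": finger opening in m.
Only numpy, scipy, OpenCV 4.12 (cv2) and the standard library are available. Lean on these libraries where they do the work, as an engineer would, in place of code of your own. Each camera call takes 0.05 s, during which the arm holds its last target. There are 200 camera calls.

## Working session

There is one attempt and no reset: what is moved stays moved. The work goes in short steps, Python scripts to look and compute and a shell command to move; the robot and the scene stay as the last step left them, time stands still between calls to the robot, and variables do not carry over. Pictures are saved under pics/ and viewed, about 8 in all and at most 12, crops included, and the job is handed in when it is done.

```bash
mkdir -p pics; cat > h.py <<'E'
import numpy as np, cv2
from station import bot
def P(n):
    p=bot.camera_params(n); return np.array(p["mtx"]),np.array(p["R"]),np.array(p["t"]).ravel()
def ray(n,uv,z):
    K,R,t=P(n); d=R.T@np.linalg.solve(K,[uv[0],uv[1],1.]); c=-R.T@t
    return c+d*(z-c[2])/d[2]
def proj(n,X):
    K,R,t=P(n); x=K@(R@np.array(X,float)+t); return x[:2]/x[2]
def cloud(n,dep):
    K,R,t=P(n); v,u=np.mgrid[:dep.shape[0],:dep.shape[1]]
    c=np.stack([(u-K[0,2])/K[0,0]*dep,(v-K[1,2])/K[1,1]*dep,dep],-1)
    return (c-t)@R
E
python3 - <<'E'
from h import *
for n in("top","side"):
    im,d=bot.camera(n); cv2.imwrite(f"pics/{n}0.png",im); np.save(f"pics/{n}0.npy",d)
    K,R,t=P(n); print(n,(-R.T@t).round(3),K[0,0],R.round(2).tolist())
print(bot.observe())
E
```

```text
top [0.337 0.065 1.239] 413.78564847888896 [[0.02, -1.0, -0.0], [-0.99, -0.02, -0.15], [0.15, 0.0, -0.99]]
side [ 0.464 -0.994  0.557] 528.00727447015 [[1.0, -0.05, -0.03], [-0.05, -0.41, -0.91], [0.03, 0.91, -0.41]]
{'time_s': 0.1, 'qpos': array([72.66238966, 36.05439175,  2.20059493, 86.98688704, -1.54825856,
       57.08423886, -1.14560769]), 'dq': array([ 0.01207302, -0.02114575, -0.03320104, -0.20744815, -0.0326723 ,
        0.04212931, -0.08655381]), 'tau': array([ 3.27112655e-03, -5.50789762e+01,  1.14752926e+00, -1.87115371e+01,
       -5.21586486e-02,  1.92265352e-02,  4.94718711e-05]), 'tool_pos': array([ 0.15241701, -0.63132391,  0.22665548]), 'eef_rot': array([-1.79904056e+02, -1.38419531e-03,  1.35689617e+01]), 'wrist_force': array([ 0.00770544,  0.48432324, -0.60120583]), 'ft_torque': array([-0.00489338,  0.01083698,  0.01508966]), 'width': 0.09396342207889534}
```

View pics/top0.png

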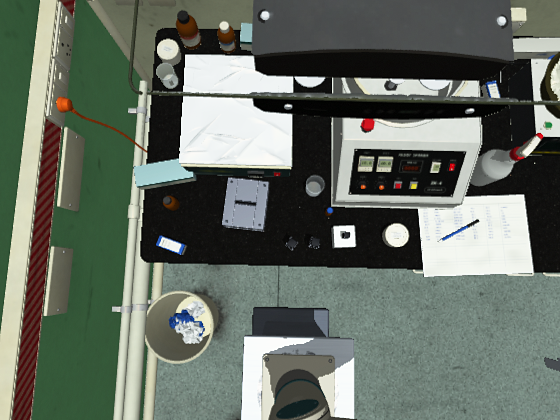

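View pics/side0.png

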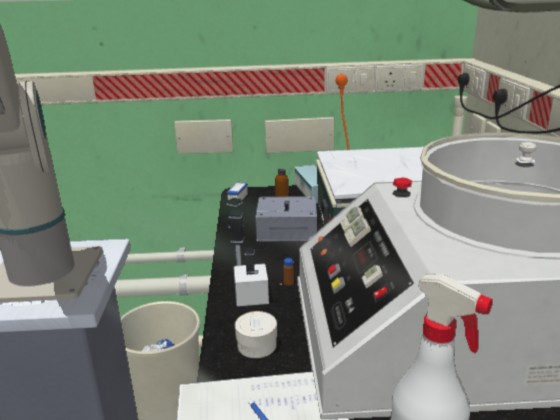

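The top view shows the cassette at (246,204), the white stand at (344,236), and two dark objects at (291,242) and (314,242). The tub is at (396,235), the vial at (329,211), the beaker at (315,186), the dropper bottle at (170,202) and the slide box at (171,244). I could mistake three things for the rod: the one in the white stand, and the dark objects at 291 and 314. I'll check them in one close crop.

```bash
python3 - <<'E'
from h import *
a=cv2.imread("pics/top0.png")[170:260,215:415]; b=cv2.imread("pics/side0.png")[180:320,205:325]
a=cv2.resize(a,None,fx=4,fy=4,interpolation=cv2.INTER_CUBIC)[:, :800]
b=cv2.resize(b,None,fx=4,fy=4,interpolation=cv2.INTER_CUBIC)
cv2.imwrite("pics/c1.png",cv2.hconcat([b, cv2.copyMakeBorder(cv2.resize(a,None,fx=.4,fy=.4),0,560-144,0,0,0)]))
cv2.imwrite("pics/c1.png",cv2.resize(cv2.hconcat([b[:,:400],cv2.vconcat([cv2.resize(a[:,:400],(400,360)),np.zeros((200,400,3),np.uint8)])]),None,fx=1,fy=1))
A=cloud("top",np.load("pics/top0.npy")); S=cloud("side",np.load("pics/side0.npy"))
for u,v in[(246,190),(246,215),(240,180),(291,242),(314,242),(344,236),(344,230),(337,236),(344,243),(396,235),(315,186),(329,211)]: print("top",u,v,A[v,u].round(3))
for u,v in[(252,268),(252,258),(236,255),(236,240),(235,210),(235,228),(250,285),(287,206)]: print("side",u,v,S[v,u].round(3))
E
```

```text
top 246 190 [0.568 0.162 0.063]
top 246 215 [0.495 0.16  0.064]
top 240 180 [0.597 0.181 0.062]
top 291 242 [0.415 0.032 0.142]
top 314 242 [ 0.417 -0.03   0.136]
top 344 236 [ 0.439 -0.116  0.098]
top 344 230 [ 0.46  -0.123  0.053]
top 337 236 [ 0.442 -0.102  0.055]
top 344 243 [ 0.422 -0.122  0.057]
top 396 235 [ 0.45  -0.275  0.044]
top 315 186 [ 0.598 -0.042  0.   ]
top 329 211 [ 0.514 -0.079  0.052]
side 252 268 [ 0.447 -0.132  0.066]
side 252 258 [ 0.448 -0.133  0.088]
side 236 255 [0.411 0.031 0.008]
side 236 240 [ 0.416 -0.04   0.08 ]
side 235 210 [ 0.418 -0.026  0.14 ]
side 235 228 [ 0.416 -0.043  0.108]
side 250 285 [ 0.442 -0.152  0.042]
side 287 206 [0.534 0.193 0.05 ]
```

View pics/c1.png

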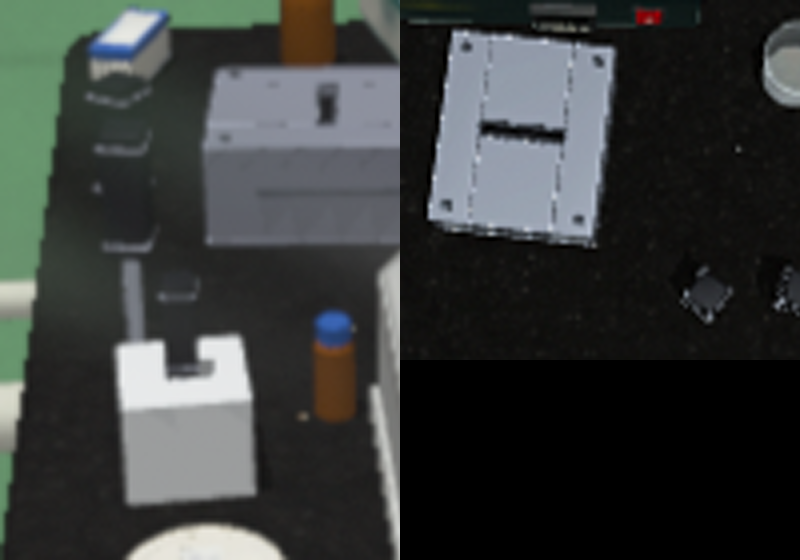

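The two dark objects at (291,242) and (314,242) are taller rods, with tops at z≈0.14. The rod in the white stand tops out at z≈0.10 (52+50 mm), so that is the one I want, and its pixel is (344,236). Next I'll measure the stand, handle, cassette and slot.

```bash
cat > m.py <<'E'
from h import *
def rect(n,uv,z): # minAreaRect in world of pixel set cast on z
    w=np.array([ray(n,p,z)[:2] for p in uv],np.float32); r=cv2.minAreaRect(w*1000); return r
E
python3 - <<'E'
from m import *
for n in("top","side"):
    im=cv2.imread(f"pics/{n}0.png"); A=cloud(n,np.load(f"pics/{n}0.npy")); g=im.max(2).astype(int)
    x,y,z=A[...,0],A[...,1],A[...,2]
    st=(abs(x-.44)<.06)&(abs(y+.12)<.06)&(abs(z-.052)<.008)&(g>150)
    v,u=np.nonzero(st); 
    print(n,"stand",len(u),rect(n,np.c_[u,v],.052))
    h=(abs(x-.44)<.04)&(abs(y+.12)<.04)&(abs(z-.102)<.007)
    v,u=np.nonzero(h); print(" handletop",len(u),u.mean(),v.mean(),ray(n,(u.mean(),v.mean()),.102).round(4), z[h].mean())
    c=(abs(x-.53)<.12)&(abs(y-.16)<.1)&(abs(z-.063)<.006)
    v,u=np.nonzero(c); r=rect(n,np.c_[u,v],.064); print(" cass",len(u),r)
    k=(abs(x-.53)<.03)&(abs(y-.16)<.045)&(g<75)&(z>.02)&(z<.075)
    nl,L,s,ce=cv2.connectedComponentsWithStats(k.astype(np.uint8))
    i=1+np.argmax(s[1:,4]); v,u=np.nonzero(L==i); print(" slot",s[i],ray(n,ce[i],.064).round(4),rect(n,np.c_[u,v],.064))
    if n=="top": print(g[198:210,228:266:3])
    else: print(g[200:216,278:298])
E
```

```text
top stand 368 ((442.6465759277344, -121.9134750366211), (57.54497528076172, 60.33100128173828), 1.4098310470581055)
 handletop 36 346.5 234.5 [ 0.4424 -0.1219  0.102 ] 0.10089531880756752
 cass 1995 ((540.0100708007812, 161.14337158203125), (195.10105895996094, 167.7365264892578), 89.14727783203125)
 slot [235 200  21   6  59] [0.5305 0.1639 0.064 ] ((531.7235107421875, 163.69961547851562), (58.62675476074219, 10.619081497192383), 84.99285125732422)
[[168 169 177 175 175 173 173 174 174 176 172 173 175]
 [170 172 180 165 163 175 175 176 174 176 173 173 175]
 [169 171 156  82  78 168 166 164 176 177 173 174 175]
 [169 172 126  10  50 108  82  78 169 166 173 173 176]
 [169 173 155  16  11   6  18  50 108  81 173 174 177]
 [169 174 143  88  52  30  31  10   6  23 175 174 177]
 [171 174 133 184 128  90  89  49  29  23 174 174 177]
 [172 174 145 176 181 169 184 129  90  60 174 175 178]
 [173 175 118 173 175 177 177 180 171 127 174 175 179]
 [172 174 146 174 173 173 174 175 177 152 174 175 180]
 [172 174 163 174 174 173 173 174 175 125 176 175 182]
 [173 176 208 173 174 173 173 175 174 133 176 177 186]]
side stand 507 ((443.83154296875, -131.13583374023438), (59.720863342285156, 71.70409393310547), 3.3368141651153564)
 handletop 59 249.03389830508473 251.0 [ 0.4435 -0.1315  0.102 ] 0.09947816277967245Traceback (most recent call last):
  File "<stdin>", line 11, in <module>
  File "m.py", line 3, in rect
    w=np.array([ray(n,p,z)[:2] for p in uv],np.float32); r=cv2.minAreaRect(w*1000); return r
                ~~~^^^^^^^
  File "h.py", line 6, in ray
    K,R,t=P(n); d=R.T@np.linalg.solve(K,[uv[0],uv[1],1.]); c=-R.T@t
          ~^^^
  File "h.py", line 4, in P
    p=bot.camera_params(n); return np.array(p["mtx"]),np.array(p["R"]),np.array(p["t"]).ravel()
ValueError: time passes only in moves, steps and waits
```

```bash
sed -i 's/^def P(n):/from functools import lru_cache\n@lru_cache\ndef P(n):/' h.py; python3 - <<'E'
from m import *
for n in("top","side"):
    A=cloud(n,np.load(f"pics/{n}0.npy")); x,y,z=[A[...,i] for i in range(3)]
    for y0,y1 in((-.7,-.5),(-.5,-.35),(-.35,-.2),(-.2,-.03),(-.03,.1),(.1,.28)):
        o=(z>.15)&(z<.7)&(x<.75)&(x>.3)&(y>y0)&(y<y1); print(n,y0,y1,o.sum(),np.percentile(x[o],[0,1,5]).round(3) if o.any() else "", z[o].max() if o.any() else "")
n="side"; im=cv2.imread(f"pics/{n}0.png"); A=cloud(n,np.load(f"pics/{n}0.npy")); g=im.max(2).astype(int)
x,y,z=[A[...,i] for i in range(3)]
print(g[198:216,278:298])
for n in("top","side"):
    im=cv2.imread(f"pics/{n}0.png"); A=cloud(n,np.load(f"pics/{n}0.npy")); x,y,z=[A[...,i] for i in range(3)]
    c=((abs(x-.53)<.09)&(abs(y-.16)<.085)&(abs(z-.063)<.006)&(im.max(2)>110)).astype(np.uint8)
    nl,L,s,ce=cv2.connectedComponentsWithStats(c); i=1+np.argmax(s[1:,4]); v,u=np.nonzero(L==i); print(n,"cass",rect(n,np.c_[u,v],.064))
E
```

```text
top -0.7 -0.5 708 [0.622 0.626 0.629] 0.27785028027171194
top -0.5 -0.35 2201 [0.605 0.611 0.616] 0.6104351623951885
top -0.35 -0.2 8326 [0.596 0.601 0.604] 0.6468025811666296
top -0.2 -0.03 12854 [0.592 0.595 0.599] 0.6550607322000913
top -0.03 0.1 7765 [0.594 0.597 0.601] 0.6522765107806415
top 0.1 0.28 1069 [0.604 0.605 0.608] 0.6341195507890216
side -0.7 -0.5 6456 [0.623 0.627 0.632] 0.5383094763160599
side -0.5 -0.35 5920 [0.61  0.613 0.618] 0.21471118262211839
side -0.35 -0.2 6957 [0.609 0.613 0.619] 0.2993082350081333
side -0.2 -0.03 2195 [0.609 0.611 0.617] 0.2988403435549969
side -0.03 0.1 0  
side 0.1 0.28 0  
[[155 155 155 155 155 155 155 155 156 156 156 156 156 156 156 156 156 156
  156 156]
 [159 158 158 158 159 158 157 157 157 157 156 157 158 159 158 159 158 158
  157 157]
 [159 159 159 159 159 156 149 142 139 137 137 144 158 159 159 159 159 155
  147 147]
 [159 158 158 158 158 152 131 112 106 103 105 123 155 159 159 159 159 154
  143 142]
 [157 157 158 158 157 148 118  98 101 105 105 121 154 158 158 158 158 158
  156 156]
 [157 158 158 158 157 144 104  84  86  88  95 1
[... 580 characters left out ...]
4  75  80 105 142 157 158 158 158 158 157
  154 154]
 [162 162 161 161 160 152 130 121 123 126 135 152 158 158 158 159 158 156
  153 153]
 [156 155 157 157 157 155 154 153 153 154 154 157 157 157 158 158 157 157
  157 157]
 [155 155 156 156 156 156 156 156 156 156 157 157 157 157 157 157 157 157
  157 157]
 [155 155 156 156 156 156 156 156 156 157 156 157 157 158 158 158 158 158
  158 158]
 [154 154 154 155 155 155 155 155 156 156 156 156 157 159 159 160 160 160
  160 159]]
top cass ((529.9124755859375, 163.84996032714844), (118.54594421386719, 139.5642852783203), 84.98165130615234)
side cass ((530.5594482421875, 157.37203979492188), (120.69664764404297, 140.181396484375), 83.69107055664062)
```

```bash
python3 -m crank '{"jaw":[0,0,0,0],"linear":[[0.25,-0.3,0],[0.5,-0.6,0],[0.8,-0.85,0],[1,-1,0]],"yaw":[0,0,0,0]}' 10
python3 -m crank '{"jaw":[0,0,0,0],"linear":[[0.25,-0.25,0],[0.5,-0.5,0],[0.8,-0.8,0],[1,-1,0]],"yaw":[0,0,0,0]}'
python3 -m crank '{"jaw":[0,0,0,0],"linear":[[0.25,-0.25,0],[0.5,-0.5,0],[0.8,-0.8,0],[1,-1,0]],"yaw":[0,0,0,0]}'
python3 -m crank '{"jaw":[0,0,0,0],"linear":[[0.25,-0.25,0],[0.5,-0.5,0],[0.8,-0.8,0],[1,-1,0]],"yaw":[0,0,0.032,0.064]}'
```

```text
time_s: 0.43
tool_pos: [0.228, -0.5072, 0.227]
eef_rot: [-179.8, -0.1, 13.7]
wrist_force: [0.9, -0.3, -0.3]
width: 0.0712
time_s: 0.77
tool_pos: [0.3015, -0.387, 0.2272]
eef_rot: [-179.9, -0.0, 13.7]
wrist_force: [0.1, -0.3, 0.5]
width: 0.0479
time_s: 1.1
tool_pos: [0.3751, -0.2665, 0.2274]
eef_rot: [-179.9, -0.0, 13.7]
wrist_force: [0.4, -0.6, 0.2]
width: 0.0471
time_s: 1.43
tool_pos: [0.4489, -0.1458, 0.2274]
eef_rot: [-179.9, -0.0, 1.9]
wrist_force: [0.4, -0.1, -0.9]
width: 0.0467
```

```bash
python3 -m crank '{"jaw":[0,0,0,0],"linear":[[-0.05,-0.24,0.2],[-0.05,-0.24,0.5],[-0.05,-0.24,0.8],[-0.05,-0.24,0.8]],"yaw":[0,0,0,0]}'
python3 - <<'E'
from m import *
o=bot.observe(); print(o["tool_pos"],o["eef_rot"])
a=[]
for n,(v0,u0) in(("top",(190,300)),("side",(200,190))):
    im,_=bot.camera(n); a.append(cv2.resize(im[v0:v0+100,u0:u0+100],None,fx=4,fy=4,interpolation=cv2.INTER_CUBIC))
cv2.imwrite("pics/c2.png",cv2.hconcat(a))
E
```

```text
time_s: 1.77
tool_pos: [0.4383, -0.1239, 0.1436]
eef_rot: [-179.9, 0.5, 2.1]
wrist_force: [-0.9, 0.4, -0.3]
width: 0.0469
[ 0.43828599 -0.1238567   0.14356042] [-179.86169783    0.51103844    2.14397447]
```

View pics/c2.png

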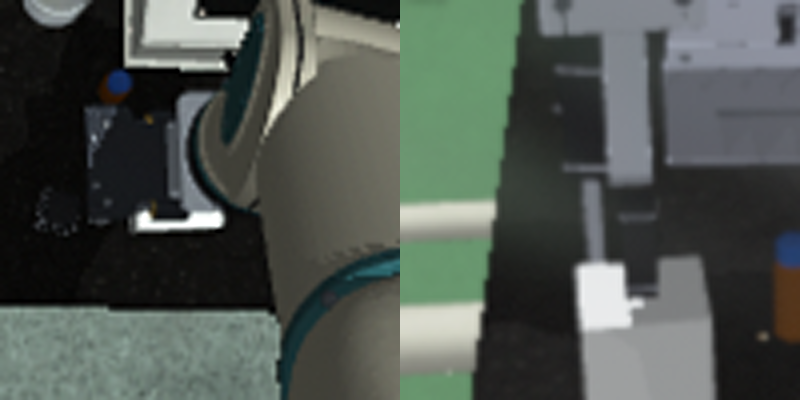

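The side view shows the fingers directly above the handle. The finger is at crop column ≈627 and the handle at ≈637, so the handle is about 4 mm further in +x. I'll settle the arm and then correct for that.

```bash
python3 -m crank '{"jaw":[0,0],"linear":[[0,0,0],[0,0,0]],"yaw":[0,0]}'
```

```text
time_s: 2.03
tool_pos: [0.4428, -0.1261, 0.149]
eef_rot: [180.0, -0.2, 2.0]
wrist_force: [0.2, -0.5, 0.3]
width: 0.0473
```

```bash
python3 -m crank '{"jaw":[0,0,0,0,0],"linear":[[0,-0.04,0.1],[0,-0.04,0.3],[0,-0.04,0.5],[0,-0.04,0.67],[0,-0.04,0.67]],"yaw":[0,0,0,0,0]}'
python3 -m crank '{"jaw":[0,0,-0.5,-1,-1],"linear":[[0,0,0],[0,0,0],[0,0,0],[0,0,0],[0,0,0]],"yaw":[0,0,0,0,0]}' 15
python3 -m crank '{"jaw":[-1,-1,-1,-1,-1],"linear":[[0,0,0],[0,0,0],[0,0,0],[0,0,0],[0,0,0]],"yaw":[0,0,0,0,0]}'
```

```text
time_s: 2.45
tool_pos: [0.4409, -0.1215, 0.0796]
eef_rot: [-180.0, 0.1, 2.0]
wrist_force: [-0.2, 1.2, 0.3]
width: 0.0472
time_s: 2.87
tool_pos: [0.4421, -0.1216, 0.0813]
eef_rot: [180.0, -0.1, 2.0]
wrist_force: [0.4, -0.4, -0.4]
width: 0.0301
time_s: 3.28
tool_pos: [0.4417, -0.1215, 0.0807]
eef_rot: [180.0, -0.0, 2.0]
wrist_force: [-0.6, 0.2, 4.7]
width: 0.0157
```

```bash
python3 -m crank '{"jaw":[-1,-1,-1,-1,-1],"linear":[[0,0,-0.1],[0,0,-0.3],[0,0,-0.55],[0,0,-0.8],[0,0,-1]],"yaw":[0,0,0,0,0]}'
python3 -m crank '{"jaw":[-1,-1,-1],"linear":[[0,0,0],[0,0,0],[0,0,0]],"yaw":[0,0,0]}'
```

```text
time_s: 3.7
tool_pos: [0.4414, -0.1214, 0.1817]
eef_rot: [-180.0, -0.0, 2.0]
wrist_force: [1.3, -0.3, -0.3]
width: 0.016
time_s: 3.95
tool_pos: [0.4408, -0.1212, 0.1797]
eef_rot: [-180.0, 0.1, 2.1]
wrist_force: [0.9, -0.3, -1.0]
width: 0.0159
```

```bash
python3 -m crank '{"jaw":[-1,-1,-1,-1],"linear":[[0.2,0,0],[0.5,0,0],[0.8,0,0],[0.99,0,0]],"yaw":[0,0,0,0]}'
python3 -m crank '{"jaw":[-1,-1,-1,-1],"linear":[[0,-0.2,0],[0,-0.5,0],[0,-0.8,0],[0,-1,0]],"yaw":[0,0,0,0]}'
python3 -m crank '{"jaw":[-1,-1,-1,-1],"linear":[[0,-0.3,0],[0,-0.5,0],[0,-0.8,0],[0,-1,0]],"yaw":[0,0,0,0]}'
python3 -m crank '{"jaw":[-1,-1,-1,-1,-1],"linear":[[0,-0.2,0],[0,-0.5,0],[0,-0.7,0],[0,-0.8,0],[0,-0.8,0]],"yaw":[0,0.02,0.042,0.042,0.042]}'
python3 -m crank '{"jaw":[-1,-1,-1],"linear":[[0,0,0],[0,0,0],[0,0,0]],"yaw":[0,0,0]}'
cat > look.py <<'E'
from m import *
import sys
o=bot.observe(); print(o["time_s"],o["tool_pos"].round(4),o["eef_rot"].round(1))
im,d=bot.camera("side"); cv2.imwrite(f"pics/{sys.argv[1]}_full.png",im); np.save(f"pics/{sys.argv[1]}.npy",d)
u0,v0=map(int,sys.argv[2:4]); cv2.imwrite(f"pics/{sys.argv[1]}.png",cv2.resize(im[v0:v0+90,u0:u0+90],None,fx=6,fy=6,interpolation=cv2.INTER_CUBIC))
t=o["tool_pos"]; 
for dz in(-.0787,-.0687,-.0387): print(dz,proj("side",t+[0,0,dz]).round(1))
print("slot",proj("side",[.530,.162,.064]).round(1))
E
python3 look.py c3 245 150
```

```text
time_s: 4.28
tool_pos: [0.5424, -0.1173, 0.1787]
eef_rot: [-180.0, 0.0, 2.1]
wrist_force: [1.0, 0.6, -0.6]
width: 0.0159
time_s: 4.62
tool_pos: [0.5355, -0.0147, 0.1783]
eef_rot: [-179.9, 0.2, 2.2]
wrist_force: [-0.7, 0.3, 0.5]
width: 0.0163
time_s: 4.95
tool_pos: [0.5318, 0.0848, 0.1785]
eef_rot: [-180.0, 0.2, 2.2]
wrist_force: [0.7, 0.3, -1.2]
width: 0.0161
time_s: 5.37
tool_pos: [0.5292, 0.1646, 0.1789]
eef_rot: [180.0, 0.2, -5.2]
wrist_force: [-0.6, -0.3, -0.5]
width: 0.016
time_s: 5.62
tool_pos: [0.5306, 0.1598, 0.1802]
eef_rot: [179.9, 0.0, -5.6]
wrist_force: [0.3, -1.0, -0.8]
width: 0.0156
5.6167 [0.5306 0.1598 0.1802] [179.9   0.   -5.6]
-0.0787 [285.9 191.5]
-0.0687 [285.8 187.5]
-0.0387 [285.6 175.4]
slot [285.9 205.8]
```

View pics/c3.png

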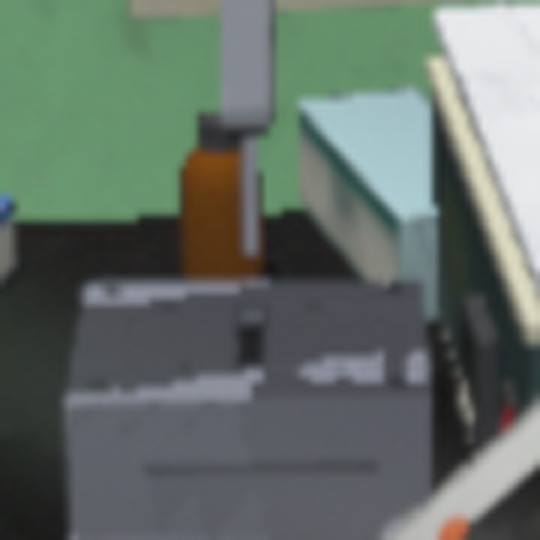

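```bash
python3 - <<'E'
from m import *
a=cv2.imread("pics/side0.png").max(2).astype(float); b=cv2.imread("pics/c3_full.png").max(2).astype(float)
def edges(r,u0,lev,sign):
    m=sign*(r-lev)>0; i=np.nonzero(m)[0]; l,h=i[0],i[-1]
    f=lambda p,q:p+(lev-r[p])/(r[q]-r[p])*(q-p)
    return u0+f(l-1,l),u0+f(h,h+1)
for v in range(200,213):
    try:e=edges(a[v,276:296],276,115,-1); print(v,np.round(e,2),round(sum(e)/2,2),round(e[1]-e[0],2))
    except Exception as x: pass
print(b[172:196,280:296].astype(int))
print(b[198:214,280:294].astype(int))
x=.530
for y in(.135,.162,.189):print(y,proj("side",[x,y,.064]).round(2),proj("side",[x+.001,y,.064]).round(2))
E
```

```text
201 [284.84 288.56] 286.7 3.71
202 [284.15 288.62] 286.39 4.48
203 [283.73 288.74] 286.23 5.02
204 [283.66 288.77] 286.22 5.11
205 [283.66 288.67] 286.17 5.01
206 [283.92 288.71] 286.32 4.8
207 [284.21 288.91] 286.56 4.7
208 [284.27 288.77] 286.52 4.5
209 [284.14 288.53] 286.34 4.39
210 [283.78 288.27] 286.03 4.49
[[ 52  52  50  44  44  59  76  82  97 111 137 143 146 145 136 105]
 [ 53  54  51  44  50  80 111 116 133 137 142 145 147 146 138 117]
 [ 62  59  57  59  64  91 125 127 139 142 144 146 148 146 140 124]
 [ 96  92  90  91  91 101 125 127 140 143 146 147 147 146 141 128]
 [123 121 119 116 110 108 125 126 142 145 146 147 147 146 141 130]
 [123 122 120 117 110 106 126 126 142 145 146 146 146 145 142 132]
 [118 117 116 111 106 105 126 119 127 144 147 147 146 146 142 133]
 [111 112 110 105 102 103 125 112 100 143 147 148 147 147 142 133]
 [106 107 105 101  97 102 125 112  97 143 147 147 147 147 142 132]
 [ 99 101 100  96  92  99 124 111  97 143 147 147 146 146 142 131]
 [ 93  97  96  91  86  98 124 111  97 143 147 147 146 146 140 127]
 [ 94  93  92  88  86  96 124 111  97 143 147 1
[... 1183 characters left out ...]
5  84  84  80  67  59  57  55  59  72  83  84  84  84]
 [ 85  84  85  80  64  44  38  39  50  74  83  84  85  85]
 [ 85  84  84  80  66  45  37  38  53  74  84  84  84  85]
 [ 85  85  85  82  70  46  38  40  54  75  84  84  85  84]
 [ 85  85  85  83  70  47  38  40  54  75  83  85  84  84]
 [ 85  85  85  81  66  46  41  42  56  76  84  84  85  85]
 [ 87  87  86  82  68  56  61  64  69  79  86  86  87  88]
 [ 92  92  91  89  83  92 114 116 109  87  86  87  87  91]
 [122 122 122 122 123 132 152 152 138  93  85  86  86  87]
 [154 154 154 154 154 155 151 136 124  91  85  85  85  85]]
0.135 [286.69 210.3 ] [287.12 210.28]
0.162 [285.94 205.8 ] [286.36 205.78]
0.189 [285.21 201.47] [285.62 201.45]
```

Rod tip (pixel 286.7,192) is in line with the slot (286.2,206). At slot height it works out about 1.6 mm too far in +x, so I'll shift it and lower to just above the top.

```bash
python3 -m crank '{"jaw":[-1,-1,-1,-1],"linear":[[-0.016,-0.02,0.1],[-0.016,-0.02,0.2],[-0.016,-0.02,0.3],[-0.016,-0.02,0.3]],"yaw":[0,0,0,0]}'
python3 -m crank '{"jaw":[-1,-1,-1,-1],"linear":[[0,0,0],[0,0,0],[0,0,0],[0,0,0]],"yaw":[0,0,0,0]}'
python3 look.py c4 255 165
python3 - <<'E'
from m import *
b=cv2.imread("pics/c4_full.png").max(2).astype(int); print(b[186:212,280:294])
E
```

```text
time_s: 6.0
tool_pos: [0.5273, 0.1634, 0.1479]
eef_rot: [179.9, 0.2, -5.5]
wrist_force: [-0.1, 0.0, -0.8]
width: 0.0159
time_s: 6.33
tool_pos: [0.5294, 0.1642, 0.1509]
eef_rot: [-180.0, -0.0, -5.5]
wrist_force: [0.9, 0.1, -0.7]
width: 0.0157
6.3333 [0.5294 0.1642 0.1509] [-180.    -0.    -5.5]
-0.0787 [285.6 202.3]
-0.0687 [285.5 198.4]
-0.0387 [285.2 186.6]
slot [285.9 205.8]
[[ 90  90  88  87  92 115 120  93  68  53  53  49  35  35]
 [ 89  88  88  87  91 106 119  94  66  37  32  33  33  34]
 [ 88  88  87  86  91 106 120  94  66  38  33  33  33  34]
 [ 87  88  87  85  91 106 119  95  66  38  34  33  33  33]
 [ 87  87  86  85  91 107 120  95  66  38  32  33  32  33]
 [ 86  86  85  85  90 107 120  95  65  37  32  32  33  32]
 [ 85  85  84  84  90 107 121  95  66  38  33  34  33  32]
 [ 84  84  84  83  89 106 120  96  65  35  31  33  32  33]
 [ 83  84  84  83  87 104 120  95  62  30  25  31  32  34]
 [ 84  84  85  84  88 104 122  97  56  29  28  29  37  37]
 [ 95  94  94  95  96 106 126 109  61  50  51  52  54  54]
 [ 97  98  98  97  98 109 127 114  80  74  75  75  75  75]
 [ 85  85  85  85  91 109 128 115  87  83  83  83  83  83]
 [ 84  85  84  84  90 108 127 116  89  85  85  85  85  85]
 [ 85  85  86  85  88 106 127 116  86  81  85  85  86  86]
 [ 85  86  85  83  82 104 126 116  87  78  84  85  85  85]
 [ 84  85  84  82  81 100 121 113  93  79  84  84  84  84]
 [ 84  84  84  81  75  86  99  92  82  75  83  84  84  84]
 [ 84  84  84  80  68  61  59  57  59  72  83  85  85  85]
 [ 85  85  84  80  63  45  38  39  51  73  83  85  84  84]
 [ 85  85  84  81  66  44  36  39  53  75  83  84  84  85]
 [ 85  85  85  81  69  46  38  40  54  76  85  84  84  85]
 [ 85  85  85  82  70  47  38  41  55  75  84  84  86  89]
 [ 86  86  85  81  66  46  41  43  56  75  85  86  99 121]
 [ 88  91  91  87  74  60  53  55  65  79  85  89 113 153]
 [102 121 124 123 118 106  78  74  79  84  87  89 115 155]]
```

View pics/c4.png

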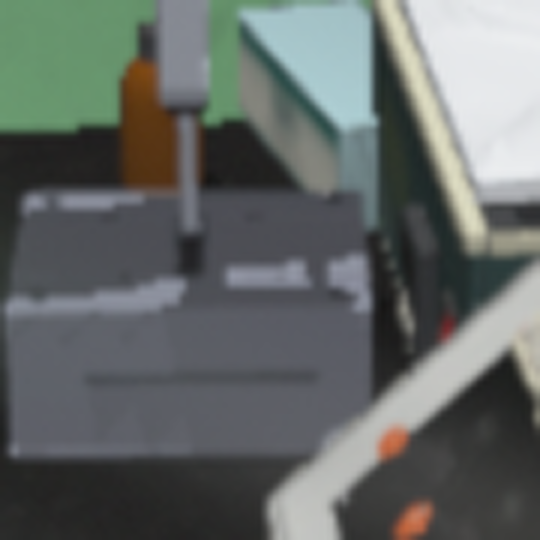

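The rod (column ≈286.3) is now centred over the slot (≈286.2), with its tip about 8 mm above the top. I'll lower it gently and watch the force.

```bash
python3 -m crank '{"jaw":[-1,-1,-1,-1,-1],"linear":[[0,0,0.03],[0,0,0.06],[0,0,0.085],[0,0,0.1],[0,0,0.1]],"yaw":[0,0,0,0,0]}'
python3 -m crank '{"jaw":[-1,-1,-1],"linear":[[0,0,0.01],[0,0,0.02],[0,0,0.02]],"yaw":[0,0,0]}'
```

```text
time_s: 6.8
tool_pos: [0.5287, 0.164, 0.14]
eef_rot: [180.0, 0.0, -5.5]
wrist_force: [-0.1, -0.4, -1.5]
width: 0.0156
time_s: 7.05
tool_pos: [0.529, 0.1641, 0.1383]
eef_rot: [180.0, 0.0, -5.5]
wrist_force: [0.3, 0.5, -0.1]
width: 0.0159
```

In the slot with no force. Going down toward tab height (tip z 0.042, so TCP ≈0.1207).

```bash
python3 -m crank '{"jaw":[-1,-1,-1,-1,-1],"linear":[[0,0,0.04],[0,0,0.08],[0,0,0.12],[0,0,0.15],[0,0,0.15]],"yaw":[0,0,0,0,0]}'
python3 -m crank '{"jaw":[-1,-1,-1,-1],"linear":[[0,0,0.02],[0,0,0.03],[0,0,0.04],[0,0,0.04]],"yaw":[0,0,0,0]}'
```

```text
time_s: 7.47
tool_pos: [0.5285, 0.1639, 0.1226]
eef_rot: [180.0, 0.1, -5.5]
wrist_force: [0.3, -1.1, -1.0]
width: 0.0159
time_s: 7.8
tool_pos: [0.5292, 0.1641, 0.1198]
eef_rot: [-180.0, -0.0, -5.5]
wrist_force: [-0.6, 0.2, 3.1]
width: 0.0158
```

```bash
python3 -m crank '{"jaw":[-1,-1,-1],"linear":[[0,0,0.01],[0,0,0.02],[0,0,0.02]],"yaw":[0,0,0]}'
python3 -m crank '{"jaw":[-1,-1,-1],"linear":[[0,0,0],[0,0,0],[0,0,0]],"yaw":[0,0,0]}'
```

```text
time_s: 8.05
tool_pos: [0.5292, 0.1641, 0.1177]
eef_rot: [-180.0, -0.0, -5.5]
wrist_force: [-0.9, -0.5, 4.6]
width: 0.016
time_s: 8.3
tool_pos: [0.5292, 0.1641, 0.1177]
eef_rot: [-180.0, -0.0, -5.5]
wrist_force: [-0.6, 0.2, 5.4]
width: 0.0161
```

Force appeared at TCP 0.1198, which is the tab's height, so this is the tab. I'll press on in small steps.

```bash
python3 -m crank '{"jaw":[-1,-1,-1],"linear":[[0,0,0.01],[0,0,0.015],[0,0,0.015]],"yaw":[0,0,0]}'
python3 -m crank '{"jaw":[-1,-1,-1],"linear":[[0,0,0.01],[0,0,0.01],[0,0,0.01]],"yaw":[0,0,0]}'
```

```text
time_s: 8.55
tool_pos: [0.5292, 0.1641, 0.1159]
eef_rot: [-180.0, -0.0, -5.5]
wrist_force: [-0.0, 0.5, 0.0]
width: 0.0159
time_s: 8.8
tool_pos: [0.5292, 0.1641, 0.115]
eef_rot: [-180.0, -0.0, -5.5]
wrist_force: [-0.6, -0.5, 4.7]
width: 0.016
```

```bash
python3 look.py c5 245 165
```

```text
8.8 [0.5292 0.1641 0.115 ] [-180.    -0.    -5.5]
-0.0787 [285.8 216. ]
-0.0687 [285.7 212.2]
-0.0387 [285.4 200.7]
slot [285.9 205.8]
```

View pics/c5.png

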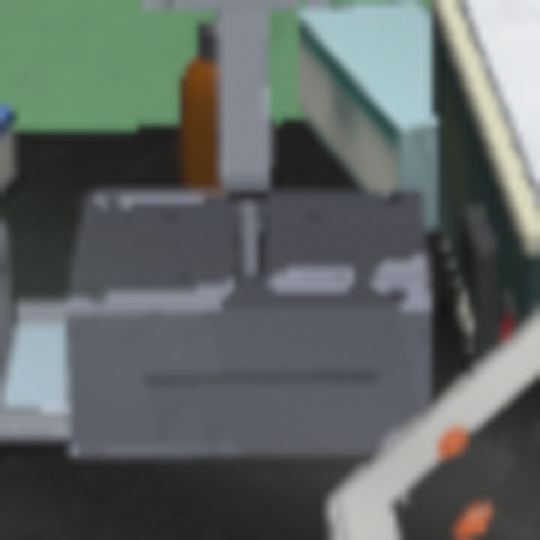

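The tray is out: its light-blue interior shows left of the cassette front, at crop x 0–70. I'll withdraw straight up and reverse the path.

```bash
python3 -m crank '{"jaw":[-1,-1,-1,-1,-1],"linear":[[0,0,-0.1],[0,0,-0.25],[0,0,-0.4],[0,0,-0.55],[0,0,-0.65]],"yaw":[0,0,0,0,0]}'
python3 -m crank '{"jaw":[-1,-1,-1,-1,-1],"linear":[[0,0.2,0],[0,0.5,0],[0,0.8,0],[0,1,0],[0,1,0]],"yaw":[0,0,0,0,0]}'
python3 -m crank '{"jaw":[-1,-1,-1,-1,-1],"linear":[[0,0.2,0],[0,0.5,0],[0,0.8,0],[0,1,0],[0,1,0]],"yaw":[0,0,-0.02,-0.042,-0.042]}'
python3 -m crank '{"jaw":[-1,-1,-1],"linear":[[0,0,0],[0,0,0],[0,0,0]],"yaw":[0,0,0]}'
```

```text
time_s: 9.27
tool_pos: [0.5293, 0.1642, 0.1814]
eef_rot: [-180.0, -0.1, -5.5]
wrist_force: [1.3, 0.0, -0.7]
width: 0.016
time_s: 9.68
tool_pos: [0.5186, 0.0588, 0.1801]
eef_rot: [179.8, 0.1, -5.9]
wrist_force: [-1.1, -0.2, -0.8]
width: 0.0162
time_s: 10.1
tool_pos: [0.5091, -0.0397, 0.1801]
eef_rot: [179.9, 0.0, 1.8]
wrist_force: [-0.3, -0.9, -1.1]
width: 0.0157
time_s: 10.35
tool_pos: [0.5101, -0.0329, 0.18]
eef_rot: [-179.9, -0.0, 2.2]
wrist_force: [-0.3, -0.2, -0.0]
width: 0.0156
```

```bash
python3 -m crank '{"jaw":[-1,-1,-1,-1,-1],"linear":[[0,0.3,0],[0,0.6,0],[-0.1,0.86,0],[-0.4,0.86,0],[-0.72,0.86,0]],"yaw":[0,0,0,0,0]}'
python3 -m crank '{"jaw":[-1,-1,-1,-1,-1],"linear":[[0,0,0],[0,0,0],[0,0,0],[0,0,0],[0,0,0]],"yaw":[0,0,0,0,0]}'
```

```text
time_s: 10.77
tool_pos: [0.4417, -0.1238, 0.1798]
eef_rot: [180.0, -0.1, 2.0]
wrist_force: [0.1, -1.0, 0.1]
width: 0.0157
time_s: 11.18
tool_pos: [0.4424, -0.1228, 0.1801]
eef_rot: [180.0, -0.1, 2.1]
wrist_force: [0.1, -0.1, -0.9]
width: 0.0159
```

```bash
python3 -m crank '{"jaw":[-1,-1,-1,-1,-1],"linear":[[0,-0.01,0.1],[0,-0.01,0.2],[0,-0.01,0.3],[0,-0.01,0.4],[0,-0.01,0.45]],"yaw":[0,0,0,0,0]}'
python3 -m crank '{"jaw":[-1,-1,-1,-1],"linear":[[0,0,0.03],[0,0,0.06],[0,0,0.1],[0,0,0.1]],"yaw":[0,0,0,0]}'
```

```text
time_s: 11.6
tool_pos: [0.4412, -0.122, 0.1339]
eef_rot: [-180.0, 0.1, 2.1]
wrist_force: [0.5, 0.4, -0.3]
width: 0.0161
time_s: 11.93
tool_pos: [0.4409, -0.1224, 0.1247]
eef_rot: [-180.0, 0.0, 2.1]
wrist_force: [0.3, -0.0, -0.7]
width: 0.0161
```

```bash
python3 -m crank '{"jaw":[-1,-1,-1,-1,-1],"linear":[[0,0,0.1],[0,0,0.2],[0,0,0.3],[0,0,0.39],[0,0,0.41]],"yaw":[0,0,0,0,0]}'
python3 -m crank '{"jaw":[-1,-1,-1,-1],"linear":[[0,0,0.01],[0,0,0.02],[0,0,0.03],[0,0,0.03]],"yaw":[0,0,0,0]}'
```

```text
time_s: 12.35
tool_pos: [0.4404, -0.1223, 0.0831]
eef_rot: [-180.0, 0.1, 2.0]
wrist_force: [0.8, -0.7, -0.3]
width: 0.016
time_s: 12.68
tool_pos: [0.4412, -0.1225, 0.0812]
eef_rot: [180.0, -0.0, 2.0]
wrist_force: [-0.1, -0.2, -0.9]
width: 0.0161
```

Nearly seated, with no force. I'll open the jaws so the last fraction of a millimetre drops, then rise.

```bash
python3 -m crank '{"jaw":[-0.4,-0.2,0,0,0],"linear":[[0,0,0],[0,0,0],[0,0,0],[0,0,0],[0,0,0]],"yaw":[0,0,0,0,0]}'
python3 -m crank '{"jaw":[0,0,0,0,0],"linear":[[0,0,0],[0,0,-0.1],[0,0,-0.3],[0,0,-0.6],[0,0,-1]],"yaw":[0,0,0,0,0]}'
python3 -m crank '{"jaw":[0,0,0,0,0],"linear":[[0,0.3,0],[0,0.6,0],[0,0.9,0],[0,1,0],[0,1,0]],"yaw":[0,0,0,0,0]}'
python3 -m crank '{"jaw":[0,0,0,0,0],"linear":[[-0.3,0.3,0],[-0.6,0.6,0],[-0.9,0.9,0],[-1,1,0],[-1,1,0]],"yaw":[0,0,0,0,0]}'
python3 -m crank '{"jaw":[0,0,0,0,0],"linear":[[0,0,0],[0,0,0],[0,0,0],[0,0,0],[0,0,0]],"yaw":[0,0,0,0,0]}'
python3 - <<'E'
from m import *
for n in("top","side"):
    im,d=bot.camera(n); cv2.imwrite(f"pics/{n}9.png",im)
    A=cloud(n,d); x,y,z=[A[...,i] for i in range(3)]
    h=(abs(x-.44)<.03)&(abs(y+.12)<.03)&(z>.07)&(z<.15); zz=z[h]; t=h&(z>zz.max()-.006)
    v,u=np.nonzero(t); print(n,h.sum(),zz.max(),ray(n,(u.mean(),v.mean()),.102).round(4))
    c=np.load(f"pics/{n}0.npy"); A=cloud(n,c); z=A[...,2]; print(" before",z[h].max())
a,b=cv2.imread("pics/top9.png"),cv2.imread("pics/side9.png")
cv2.imwrite("pics/fin.png",cv2.hconcat([cv2.resize(a[165:265,215:415],None,fx=2,fy=2),cv2.resize(b[180:320,200:330],None,fx=2,fy=2)[:200]]))
cv2.imwrite("pics/fin.png",cv2.hconcat([cv2.copyMakeBorder(cv2.resize(a[165:265,215:365],None,fx=3,fy=3),0,120,0,0,0),cv2.resize(b[180:320,205:320],None,fx=3,fy=3)]))
E
```

```text
time_s: 13.1
tool_pos: [0.441, -0.1225, 0.0811]
eef_rot: [180.0, -0.0, 2.0]
wrist_force: [-0.4, -1.2, -0.3]
width: 0.0449
time_s: 13.52
tool_pos: [0.4391, -0.1221, 0.1805]
eef_rot: [-179.9, 0.3, 2.1]
wrist_force: [1.6, -0.4, 0.2]
width: 0.0471
time_s: 13.93
tool_pos: [0.444, -0.2253, 0.181]
eef_rot: [179.9, -0.0, 1.8]
wrist_force: [0.4, 0.4, 0.8]
width: 0.0472
time_s: 14.35
tool_pos: [0.3448, -0.3274, 0.1807]
eef_rot: [-180.0, 0.1, 1.7]
wrist_force: [-0.3, -0.8, -0.3]
width: 0.0468
time_s: 14.77
tool_pos: [0.3491, -0.3248, 0.1809]
eef_rot: [-180.0, -0.0, 2.2]
wrist_force: [0.1, -0.3, 0.5]
width: 0.047
top 47 0.10652467259288421 [ 0.4416 -0.1225  0.102 ]
 before 0.10668197156608496
side 157 0.10255503635727072 [ 0.4425 -0.1292  0.102 ]
 before 0.5570168299965239
```

View pics/fin.png

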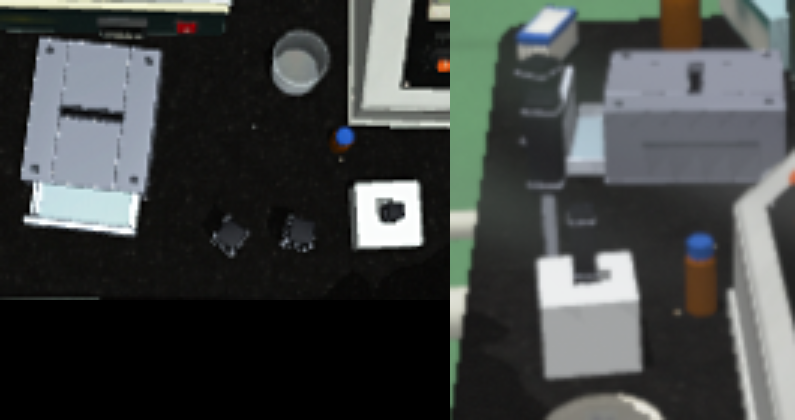

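The tray is fully out. The rod is upright in the stand, seated, with its handle top at the same height as before. The bystanders in these crops look unmoved, and the robot is clear. Handing in.

```bash
python3 -c "
from station import bot
print(bot.finish_job())"
```

```text
the job is handed in; nothing more can be done
None
```

The tray is open, the release rod is back in its stand, and I handed the job in at about 15 s on the robot's clock. `finish_job` reports no verdict, so the checks below are my own.

**What I did:**
- I took the short rod from the white stand. Its top is at z≈0.10; the two look-alikes standing nearby reach 0.14.
- I centred the rod on the slot with the side camera and lowered it with no contact until about 22 mm down. There it met the tab on the first probe, near the middle of the slot.
- I pressed in steps of 1–2 mm until the tray let go. The highest force I read was 5.4 N.
- I withdrew, put the rod back and moved the arm away.

**Last checks:**
- **Tray:** the final pictures show it standing well out, though I did not measure how far.
- **Rod:** it looks upright, and its handle top is within 1 mm of its starting height. It is about 1 mm sideways of where it started in the top view. The side view's y for the handle is about 7 mm different, but that mask includes the handle's front face, so I did not rely on it.
- **Bystanders:** the beaker, vial and slide box in the final crops look unmoved by eye. The dropper bottle and tub were only partly in view.
- **Latch:** I could not see whether the tab had sprung back up. The rod is fully out of the slot, so nothing is holding it down.

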